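# Set up the photo corner: free the sled, build the tiered riser, lean the backdrop

## Task

Set the corner up for photographing beadwork: first, with its plate still empty, push the stuck sled until it breaks free and run it gently along its rail until it is fully home against its hidden stop. Then build all the beech discs lying on the table into a centred tower on the sled's plate, the largest at the bottom and each next one smaller, and take the dark backdrop board out of its rack and lean it, about centred on the stand, back against the stand's low wall with its foot down in the trough and up against the stop strip. Leave the other things on the table where they are.

Things in the scene. Friction and masses are not known exactly. Their poses are not given: they have to be found in the camera images.
- sled (a joint): the sled's travel in m, along the rail's -y; grows towards home. It starts at 0 to 0.010. A spring detent holds it at about 0.017 (roughly 7 to 10 N of push frees it); then it runs with about 3 to 4 N of friction to a stop hidden inside the tall end block, somewhere between 0.12 and 0.18; no spring back
- rail: fixed aluminium slide base, 90 (x) by 400 (y) by 14 mm thick; origin on the table on its middle line, 180 mm from its +y end, 220 mm from its -y end. A grey end block 42 mm high and 45 mm long (y) stands at the -y (home) end, a bracket 26 mm high at the +y end. The sled's deck is 85 (x) by 162 mm (y), its top 44 mm over the table
- plate_top (a point): centre of the top face of the round white plate on the sled, 110 mm diameter, flat without a rim, its top 54 mm over the table; moves with the sled, axes as the rail's
- tab_top (a point): middle of the top of the upright steel push tab at the sled's +y end, 85 mm in +y from the plate centre; the tab is 50 mm (x), 12 mm (y) and stands 45 mm high above the deck (its top 89 mm over the table)
- stand: fixed wooden lean stand, base 220 (x) by 100 (y) by 10 mm, origin on the table under its middle. Low wall along x: +y face at y = -20 mm, 14 mm thick, top 105 mm over the table. Stop strip along x: inner face at y = +20 mm, 14 mm thick, top 28 mm over the table. Trough floor 10 mm over the table. A board with its foot at the strip, leaning on the wall's top edge, is about 17 degrees off upright
- rack: fixed plywood rack, base 190 mm (x) by 80 mm (y) and 12 mm thick, two cheeks 150 mm long (x), top 57 mm over the table, outer faces at y = +-21 mm, with an 18 mm slot along x between them; origin on the table under its middle
- board: loose dark wooden backdrop board, 160 mm wide (x), 12 mm thick (y), 180 mm tall (z), about 0.3 kg, both faces alike; origin at the middle of its foot (underside), z up the board. At the start it stands upright in the rack's slot with its foot on the rack's base
- disc68: loose flat beech disc, 68 mm diameter, 18 mm thick, both faces alike, origin at its very centre, z along its axis; may be absent
- disc60: loose flat beech disc, 60 mm diameter, 18 mm thick, both faces alike, origin at its very centre, z along its axis; may be absent
- disc52: loose flat beech disc, 52 mm diameter, 18 mm thick, both faces alike, origin at its very centre, z along its axis; may be absent
- disc44: loose flat beech disc, 44 mm diameter, 18 mm thick, both faces alike, origin at its very centre, z along its axis; may be absent
- disc36: loose flat beech disc, 36 mm diameter, 18 mm thick, both faces alike, origin at its very centre, z along its axis; may be absent
- bowl: blue ceramic bowl, 110 mm wide, 50 mm high, bystander, origin under its centre
- hoop: beech embroidery hoop, 140 mm outside diameter, 10 mm high, lying flat, bystander, origin at its centre on the table
- spoon: steel bead spoon, 130 mm long, lying along its x, handle to its -x, bystander
- thimbles: clear acrylic holder 50 x 90 mm with three steel thimbles, 33 mm high, bystander, origin under its centre
- spool: wooden spool, 32 mm diameter, 40 mm high, standing, bystander, origin under its centre
- jar: glass jar, 52 mm diameter, 60 mm high, bystander, origin under its centre
There are look-alikes about, which are no part of the job. What is shaped like the disc68 but pink or purple is not meant.

How it is judged:
By the outcome, as a careful person would: the job done as asked, in the order asked, and still so for the second after the job is handed in, with the robot touching nothing.
Of disc68, disc60, disc52, disc44, disc36 only 3 to 5 are there at a start; the rules pass over those that are not, and their reading is None.
At some moment in a run one of disc68, disc60, disc52, disc44, disc36 may be knocked a few centimetres aside while the robot is not near it.
It also fails if it takes over 210 s, if anything falls off the work surface, if the arm or the gripper's body presses on something with over 40 N, if the wrist force passes 120 N, or if a joint passes its speed limit or range.

## Robot

A 6-joint arm with a two-finger parallel gripper is mounted at the origin on the work surface. World frame = base frame: x ahead of the robot, y to its left, z up, the work surface at z = 0. Lengths are in m, angles in rad, forces in N, time in s.
With the tool pointing down it reaches from about 0.35 to 0.8 m from the base axis. Payload 7.3 kg.
Tool frame: the origin (TCP) lies at the very end of the fingers, on their centre line; the grasp point (between the pads) lies 19 mm behind it (r.hold_point_z is the distance from the TCP to the grasp point, in m); z points along the fingers, y is the line along which they close (so a half turn about z gives the same grasp; the last joint's range is limited). The gripper opens to 85 mm and grips with 20 to 120 N. Pads are 22 mm wide; open, the fingers measure 114 mm over their backs; the gripper's body (76 mm by 85 mm) begins 54 mm behind the grasp point. The pads swing forward as they close: fully open they stand 13 mm farther back than shut.
Start: joints at [-0.146, 0.342, 1.524, -0, 1.275, -0.146], TCP at [0.525, 0, 0.231] pointing down, gripper open.
Joint ranges: [-2.53, 2.53], [-0.77, 2.02], [0.04, 2.7], [-1, 4.14], [0.28, 2.66], [-3.11, 3.11]. Speed limits (rad/s): [2.57, 2.57, 3.14, 3.14, 3.14, 3.14].

## Interface

Orientations are given as a rotation vector (axis times angle).
In Python, from rig import r gives the robot as it stands.
- The arm moves only by the shell command python3 -m inch 'ROWS' [OPENING]. ROWS is JSON, a list that holds one entry, the list of rows, each a list of 6 numbers: the shift along the tool's x, y, z in cm, then the turn, a rotation vector about the tool's x, y, z in degrees. A call has 1 to 20 rows; each row shifts and turns the commanded pose from where the row before left it, along the tool's axes as they then stand; what a row does not reach is not made up. A row lasts 1/12 s, in which the tool goes at most 41.7 mm and 7.16 degrees, less where a joint would pass 70% of its speed; a pose out of reach is approached as far as the arm can. A call is refused whole if a number of a shift passes 4.17 or a number of a turn 7.16, either way. A call with a gripper value outside its range is refused whole. OPENING is the finger opening in cm, from 0 to 8.54, set as the call begins (- or left out, the last holds). The fingers move at their own pace and stop on an object; the grip force is fixed at half the most. Time passes only in rows, so rows that do not move let the fingers close. It gives the time, the measured TCP pose, the force, the opening and the grip force at its end, in the units of the state.
- r.read_state(): the state, without advancing time (a new reading comes with each control period).
- r.capture(name): name is "scene" or "side" or "wrist"; returns (picture, depth): 420x560x3 uint8, red, green, blue; 420x560 float32, m along the optical axis (not along the pixel's ray), 0 where there is no reading.
- r.camera_model(name): a dict with "vfov" (degrees; the focal length in pixels is half the picture's height over the tangent of half this angle, whatever the lens; pixels are square), "cx", "cy" (the principal point, pixels), "R" (3x3) and "t" (3): a world point X has camera coordinates R X + t; the wrist camera has in their place "hand_eye" (4x4, takes a point from camera to tool coordinates, whose origin is the TCP and whose axes are the flange's). Camera axes: x right, y down, z forward; pixel columns grow to the right and rows downward; lengths in m; the calibration is good to about 2 mm. The wrist camera is an equidistant fisheye: a pixel r from the principal point sees the ray r / f radians off the axis. A picture is of the moment at which its call begins: read the wrist's pose just before it. camera_model takes no time and is no camera call.
- r.sign_off(): hands the job in; it is judged then, once.
The state is a dict: "time_s": time; "q": joint angles; "joint_vel": joint speeds; "joint_efforts": joint torques, N m; "ee_pos": TCP position; "tool_rot": TCP orientation; "wrist_force": force on the tool from outside, world axes, zero at the start; "wrist_torque": the same for the moment, N m; "finger_gap": finger opening in m; "grip_force": force on a finger pad.
Only numpy, scipy, OpenCV 4.12 (cv2) and the standard library are available. Lean on these libraries where they do the work, as an engineer would, in place of code of your own. Each camera call takes 0.05 s, during which the arm holds its last target. There are 200 camera calls.

## Working session

There is one attempt and no reset: what is moved stays moved. The work goes in short steps, Python scripts to look and compute and a shell command to move; the robot and the scene stay as the last step left them, time stands still between calls to the robot, and variables do not carry over. Pictures are saved under pics/ and viewed, at most 14 in all, crops included, and the job is handed in when it is done.

```bash
ls; mkdir -p pics
cat > h.py <<'E'
from rig import r
import numpy as np, cv2
from scipy.spatial.transform import Rotation as Ro
def f(m,H=420): return H/2/np.tan(np.radians(m['vfov'])/2)
def cloud(name):
    s=r.read_state(); im,d=r.capture(name); m=r.camera_model(name)
    v,u=np.mgrid[:420,:560]; F=f(m); a=(u-m['cx'])/F; b=(v-m['cy'])/F
    if name=='wrist':
        th=np.hypot(a,b); k=np.where(th>1e-6,np.tan(np.minimum(th,1.5))/np.maximum(th,1e-6),1); a=a*k;b=b*k
    P=np.stack([a*d,b*d,d],-1)
    if name=='wrist':
        T=np.array(m['hand_eye']); P=P@T[:3,:3].T+T[:3,3]
        P=P@Ro.from_rotvec(s['tool_rot']).as_matrix().T+np.array(s['ee_pos'])
    else: P=(P-np.array(m['t']))@np.array(m['R'])
    P[d==0]=np.nan
    return im,d,P
def save(im,n): cv2.imwrite('pics/'+n+'.png',im[...,::-1])
E
python3 - <<'E'
from h import *
print(r.read_state())
for n in('scene','side','wrist'):
    im,d,P=cloud(n); np.savez('c_'+n,im=im,P=P); save(im,n); m=r.camera_model(n);print(n,m)
E
```

```text
pics
{'time_s': 0.0, 'q': array([-1.46035979e-01,  3.42736128e-01,  1.52504312e+00, -2.12166806e-06,
        1.27538031e+00, -1.45992873e-01]), 'joint_vel': array([ 0.00107464,  0.00036953, -0.00042644,  0.00113438,  0.00066527,
        0.00163705]), 'joint_efforts': array([ 5.72253757e-04, -4.33677435e+01, -2.46005630e+01, -7.37992127e-05,
        7.83137977e-03, -1.18290802e-05]), 'ee_pos': array([5.24593028e-01, 6.25850857e-05, 2.30609888e-01]), 'tool_rot': array([-2.22060015e+00, -2.22050581e+00,  1.47062020e-03]), 'wrist_force': array([ 0.04114369, -0.41151548, -0.22490648]), 'wrist_torque': array([-0.06604879,  0.02363611,  0.02520855]), 'grip_force': 0.0, 'finger_gap': 0.0855426649556929}
scene {'vfov': 56.65737223398046, 'cx': 276.4202239935567, 'cy': 203.87797032861815, 'R': array([[-0.73437234,  0.6786286 ,  0.01266844],
       [ 0.54938439,  0.60526526, -0.57604752],
       [-0.39859009, -0.41607352, -0.81731803]]), 't': array([ 0.36844768, -0.23401354,  1.27438615])}
side {'vfov': 44.41671311443108, 'cx': 275.8063173515385, 'cy': 209.67893682993258, 'R': array([[ 0.92426704, -0.38152423, -0.01302728],
       [-0.2766019 , -0.64578625, -0.71165406],
       [ 0.26310043,  0.66136176, -0.70240927]]), 't': array([-0.48124404,  0.21451317,  1.00771145])}
wrist {'vfov': 65.70646984690485, 'cx': 283.3396992229152, 'cy': 206.06076429029017, 'hand_eye': array([[ 1.19208582e-03, -9.52847373e-01, -3.03447628e-01,
         7.84763136e-02],
       [ 9.99999137e-01,  9.68528809e-04,  8.87219518e-04,
         1.70739062e-04],
       [-5.51487016e-04, -3.03448424e-01,  9.52847705e-01,
        -1.42826371e-01],
       [ 0.00000000e+00,  0.00000000e+00,  0.00000000e+00,
         1.00000000e+00]])}
```

View pics/scene.png

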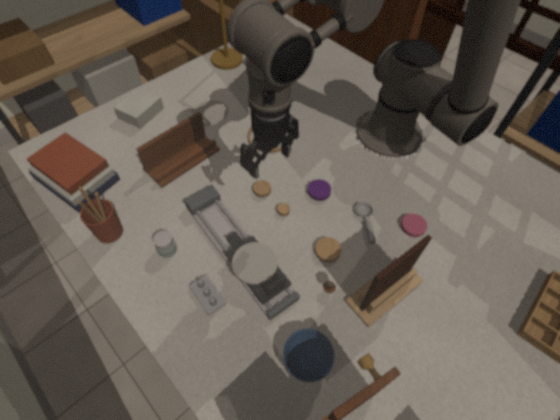

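View pics/side.png

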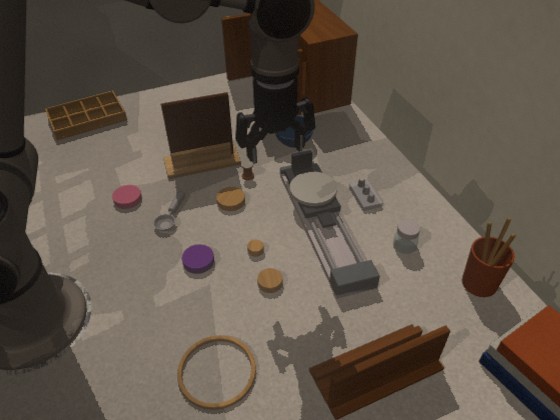

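The scene view shows three beech discs at (261,188), (283,209) and (327,249). The sled plate is at (255,262), the board in its rack near (390,280), and the stand at (178,150). I'll merge both views into a top-down map.

```bash
cat > top.py <<'E'
from h import *
def segs(z0,z1,Ps,ims,fn=None):
    out=[]
    for P,im in zip(Ps,ims):
        m=(P[...,2]>z0)&(P[...,2]<z1)&(P[...,0]>.1)&(P[...,0]<1)&(abs(P[...,1])<.6)
        if fn is not None: m&=fn(im)
        m=cv2.morphologyEx(m.astype(np.uint8),cv2.MORPH_OPEN,np.ones((3,3)))
        n,l,st,c=cv2.connectedComponentsWithStats(m)
        for i in range(1,n):
            if st[i,4]<25: continue
            p=P[l==i]; (cx,cy),(w,h),a=cv2.minAreaRect(p[:,:2].astype(np.float32)*1000)
            out.append((np.round(np.median(p,0),3),st[i,4],(round(cx),round(cy)),(round(w),round(h)),round(a,1),np.round(np.median(im[l==i],0))))
        out.append('--')
    return out
E
python3 - <<'E'
from top import *
Z=[np.load(f'c_{n}.npz') for n in('scene','side')]
Ps=[z['P'] for z in Z]; ims=[z['im'] for z in Z]
for z0,z1 in((.013,.023),(.048,.060),(.098,.112),(.165,.21)):
    print(z0,z1)
    for o in segs(z0,z1,Ps,ims): print(*o)
T=np.zeros((600,480,3),np.uint8)  # 2mm/px, rows x from 0.95 down.. cols y from .55
hh=np.full((600,480),-1.)
for P,im in zip(Ps,ims):
    p=P.reshape(-1,3);c=im.reshape(-1,3)
    ok=np.isfinite(p[:,0])&(p[:,2]<.25)&(p[:,2]>-.02)
    p=p[ok];c=c[ok];R_=((1.0-p[:,0])/.0018).astype(int);C=((.43-p[:,1])/.0018).astype(int)
    k=(R_>=0)&(R_<599)&(C>=0)&(C<479);o=np.argsort(p[k,2])
    for a,b,h_,cc in zip(R_[k][o],C[k][o],p[k,2][o],c[k][o]):
        if h_>hh[a,b]-.005:
            hh[a:a+2,b:b+2]=h_;T[a:a+2,b:b+2]=cc
save(T,'top')
E
```

```text
0.013 0.023
[0.348 0.013 0.018] 359 (347, 12) (66, 63) 43.3 [82. 52. 91.]
[ 0.467 -0.101  0.018] 218 (467, -101) (50, 49) 47.8 [130. 106.  77.]
[ 0.471 -0.006  0.018] 116 (471, -7) (32, 33) 47.0 [138. 112.  82.]
[0.245 0.269 0.018] 429 (244, 268) (67, 67) 54.3 [130.  77.  86.]
[ 0.611 -0.093  0.015] 26 (612, -93) (25, 8) 54.9 [130. 122. 118.]
[ 0.629 -0.083  0.015] 30 (628, -83) (11, 35) 0.4 [142. 133. 128.]
[0.352 0.204 0.018] 135 (350, 200) (66, 19) 53.0 [87. 83. 79.]
[ 0.645 -0.086  0.015] 33 (645, -85) (25, 13) 53.2 [141. 132. 127.]
[ 0.617 -0.054  0.014] 43 (617, -56) (29, 13) 60.7 [129. 121. 116.]
[0.472 0.163 0.018] 485 (472, 161) (67, 65) 42.1 [132. 106.  77.]
[0.784 0.03  0.015] 50 (783, 30) (19, 18) 41.7 [120. 114. 111.]
[0.641 0.175 0.015] 32 (641, 176) (12, 17) 46.3 [122. 114. 110.]
[0.663 0.177 0.014] 43 (663, 174) (19, 21) 2.4 [114. 107. 101.]
[0.778 0.085 0.015] 39 (779, 84) (10, 26) 72.5 [113. 107. 104.]
[0.683 0.314 0.018] 268 (694, 315) (61, 77) 8.5 [40. 44. 49.]
- -
[0.852 0.42  0.019] 25 (852, 420) (27, 9) 2.9 [48. 30. 19.]
[0.145 0.59  0.019] 44 (144, 588) (37, 1
[... 2581 characters left out ...]
1 [70. 65. 57.]
- -
0.098 0.112
[ 0.567 -0.38   0.104] 349 (568, -383) (221, 19) 1.2 [86. 62. 47.]
- -
[0.866 0.422 0.105] 114 (868, 422) (87, 11) 0.2 [46. 29. 17.]
[0.799 0.422 0.104] 34 (800, 420) (15, 25) 68.5 [46. 28. 15.]
[0.45  0.327 0.105] 281 (452, 327) (12, 158) 85.0 [37. 28. 22.]
[ 0.56  -0.384  0.105] 1232 (567, -383) (221, 16) 1.9 [81. 48. 23.]
- -
0.165 0.21
[0.465 0.333 0.191] 577 (455, 332) (12, 161) 84.5 [62. 44. 35.]
[0.695 0.438 0.202] 1143 (707, 422) (58, 135) 78.3 [93. 67. 50.]
- -
[0.858 0.421 0.188] 743 (861, 421) (23, 147) 87.6 [47. 29. 17.]
[0.768 0.425 0.19 ] 60 (769, 427) (16, 11) 65.6 [44. 26. 13.]
[0.451 0.328 0.183] 813 (452, 331) (22, 159) 82.7 [38. 29. 23.]
- -
```

View pics/top.png

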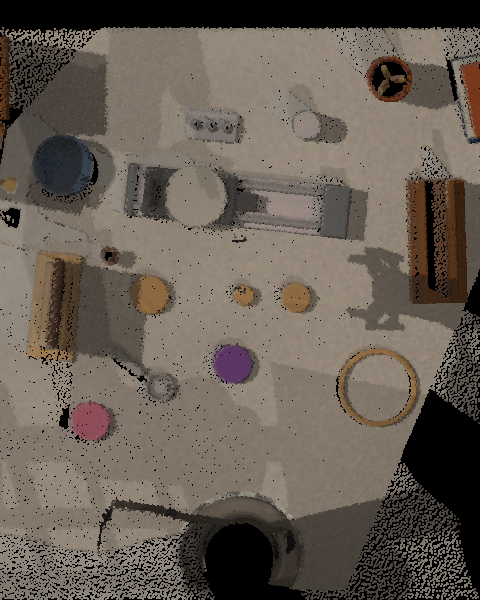

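The map shows the tower discs as 68 mm at (0.470, 0.161), 52 mm at (0.466, -0.101) and 36 mm at (0.469, -0.007). The purple and pink ones are decoys. I'll refine the axes and go to the +y side of the push tab with the fingers shut.

```bash
python3 - <<'E'
from top import *
Z=[np.load(f'c_{n}.npz') for n in('scene','side')]
for z in Z:
    P=z['P']
    def box(x0,x1,y0,y1,z0,z1,t):
        m=(P[...,0]>x0)&(P[...,0]<x1)&(P[...,1]>y0)&(P[...,1]<y1)&(P[...,2]>z0)&(P[...,2]<z1)
        p=P[m]
        if len(p)>8: print(t,len(p),p.mean(0).round(4),cv2.minAreaRect(p[:,:2].astype(np.float32)*1000))
    box(.58,.72,.13,.2,.06,.095,'tab')
    box(.58,.72,.13,.2,.084,.095,'tabtop')
    box(.55,.72,-.24,-.1,.038,.046,'endblk')
    box(.55,.75,.16,.25,.022,.030,'bracket')
    box(.3,.6,.25,.4,.18,.2,'boardtop')
    box(.3,.6,.25,.4,.05,.064,'cheek')
    box(.4,.7,-.45,-.3,.1,.108,'walltop')
    box(.4,.7,-.345,-.28,.023,.032,'strip')
E
python3 -m inch '[[[2.7,1.65,1,0,0,5],[2.7,1.65,1,0,0,0],[2.7,1.65,1,0,0,0],[2.7,1.65,1,0,0,0],[2.7,1.65,1,0,0,0],[2.7,1.65,1,0,0,0],[2.7,1.65,1,0,0,0],[2.7,1.65,1,0,0,0],[0,0,0,0,0,0],[0,0,0,0,0,0]]]' 0
```

```text
tab 203 [0.6592 0.1654 0.0819] ((657.65283203125, 163.40731811523438), (12.56450080871582, 50.231353759765625), 83.53933715820312)
tabtop 121 [0.6579 0.1638 0.0885] ((657.25537109375, 163.44102478027344), (12.426279067993164, 49.4737434387207), 83.1119155883789)
endblk 446 [ 0.6224 -0.1717  0.0419] ((621.2074584960938, -172.8343505859375), (47.64965057373047, 89.85248565673828), 83.78511047363281)
bracket 303 [0.6603 0.1912 0.0257] ((623.414306640625, 196.114013671875), (43.465789794921875, 162.7313995361328), 74.33941650390625)
boardtop 481 [0.4598 0.3318 0.191 ] ((454.5039367675781, 331.6676025390625), (12.293713569641113, 161.17335510253906), 84.47843170166016)
cheek 434 [0.4624 0.3417 0.0566] ((455.5535583496094, 331.66552734375), (41.856048583984375, 158.12237548828125), 84.10275268554688)
walltop 335 [ 0.5719 -0.3813  0.1041] ((567.505615234375, -383.05096435546875), (219.7279815673828, 18.411457061767578), 1.6925989389419556)
strip 312 [ 0.5723 -0.3275  0.0275] ((566.8963623046875, -327.92083740234375), (219.2993621826172, 19.238483428955078), 2.475729465484619)
tab 260 [0.653
[... 521 characters left out ...]
16)
boardtop 476 [0.4511 0.329  0.1882] ((452.2006530761719, 330.8973693847656), (21.759851455688477, 159.36659240722656), 83.16209411621094)
cheek 485 [0.4479 0.3199 0.0569] ((449.53399658203125, 318.3640441894531), (31.79522132873535, 158.51722717285156), 81.83251953125)
walltop 1138 [ 0.5622 -0.384   0.1052] ((567.2803955078125, -382.71917724609375), (220.82164001464844, 15.971158981323242), 1.846860647201538)
strip 959 [ 0.5605 -0.3301  0.0282] ((564.9720458984375, -328.99298095703125), (219.46478271484375, 15.727123260498047), 1.7673940658569336)
time_s: 0.98
ee_pos: [0.6725, 0.2065, 0.1487]
tool_rot: [-2.313, -2.124, 0.005]
wrist_force: [-0.2, -0.8, 0.1]
finger_gap: 0.0
grip_force: 0.0
```

```bash
python3 -m inch '[[[-1,-1.1,2.2,0,0,1.2],[0,0,2.2,0,0,0],[0,0,2.2,0,0,0],[0,0,2.2,0,0,0],[0,0,0,0,0,0],[0,0,0,0,0,0],[0,0,0,0,0,0]]]'
cat > g.py <<'E'
import sys
from h import *
s=r.read_state(); F=np.linalg.norm(s['wrist_force'][:2]); sys.exit(int(F>float(sys.argv[1])))
E
```

```text
time_s: 1.57
ee_pos: [0.6621, 0.1958, 0.0653]
tool_rot: [2.338, 2.096, 0.003]
wrist_force: [0.1, 0.1, 1.0]
finger_gap: -0.0002
grip_force: 0.0
```

```bash
python3 -m inch '[[[-0.4,0,0,0,0,0],[-0.4,0,0,0,0,0],[-0.3,0,0,0,0,0],[-0.2,0,0,0,0,0],[-0.2,0,0,0,0,0]]]'
python3 -m inch '[[[-0.2,0,0,0,0,0],[-0.2,0,0,0,0,0],[-0.2,0,0,0,0,0],[-0.2,0,0,0,0,0]]]'
python3 -m inch '[[[-0.2,0,0,0,0,0],[-0.2,0,0,0,0,0],[-0.2,0,0,0,0,0]]]'
python3 g.py 15 && python3 -m inch '[[[-0.2,0,0,0,0,0],[-0.2,0,0,0,0,0],[-0.2,0,0,0,0,0]]]'
python3 g.py 15 && python3 -m inch '[[[-0.2,0,0,0,0,0],[-0.2,0,0,0,0,0],[-0.2,0,0,0,0,0]]]'
```

```text
time_s: 1.98
ee_pos: [0.6598, 0.1809, 0.0638]
tool_rot: [2.338, 2.097, 0.001]
wrist_force: [0.6, -0.3, 0.2]
finger_gap: -0.0
grip_force: 0.0
time_s: 2.32
ee_pos: [0.659, 0.1739, 0.0637]
tool_rot: [2.338, 2.098, 0.002]
wrist_force: [-0.0, 4.4, 3.0]
finger_gap: -0.0002
grip_force: 2.1
time_s: 2.57
ee_pos: [0.6583, 0.1674, 0.0637]
tool_rot: [2.338, 2.098, 0.001]
wrist_force: [1.2, 4.4, 4.1]
finger_gap: -0.0001
grip_force: 2.1
time_s: 2.82
ee_pos: [0.6579, 0.1636, 0.0637]
tool_rot: [-2.337, -2.097, -0.006]
wrist_force: [0.9, 14.6, 2.3]
finger_gap: 0.0003
grip_force: 7.2
time_s: 3.07
ee_pos: [0.6572, 0.1575, 0.0637]
tool_rot: [-2.337, -2.098, -0.005]
wrist_force: [2.3, 8.6, 2.4]
finger_gap: -0.0002
grip_force: 4.4
```

```bash
python3 -m inch '[[[-0.3,0,0,0,0,0],[-0.3,0,0,0,0,0],[-0.3,0,0,0,0,0],[-0.3,0,0,0,0,0],[-0.3,0,0,0,0,0],[-0.3,0,0,0,0,0],[-0.3,0,0,0,0,0],[-0.3,0,0,0,0,0],[-0.3,0,0,0,0,0],[-0.3,0,0,0,0,0]]]'
python3 g.py 15 && python3 -m inch '[[[-0.3,0,0,0,0,0],[-0.3,0,0,0,0,0],[-0.3,0,0,0,0,0],[-0.3,0,0,0,0,0],[-0.3,0,0,0,0,0],[-0.3,0,0,0,0,0],[-0.3,0,0,0,0,0],[-0.3,0,0,0,0,0],[-0.3,0,0,0,0,0],[-0.3,0,0,0,0,0]]]'
python3 g.py 15 && python3 -m inch '[[[-0.2,0,0,0,0,0],[-0.2,0,0,0,0,0],[-0.2,0,0,0,0,0],[-0.2,0,0,0,0,0]]]'
```

```text
time_s: 3.9
ee_pos: [0.6537, 0.1253, 0.0634]
tool_rot: [2.338, 2.098, 0.0]
wrist_force: [1.4, 5.4, 3.5]
finger_gap: -0.0001
grip_force: 2.1
time_s: 4.73
ee_pos: [0.6504, 0.0955, 0.0633]
tool_rot: [2.338, 2.098, 0.0]
wrist_force: [2.7, 3.8, 1.9]
finger_gap: 0.0
grip_force: 2.1
time_s: 5.07
ee_pos: [0.6494, 0.0877, 0.0632]
tool_rot: [2.338, 2.098, 0.0]
wrist_force: [3.8, 4.6, 2.1]
finger_gap: 0.0002
grip_force: 2.1
```

```bash
(python3 -m inch '[[[-0.2,0,0,0,0,0],[-0.2,0,0,0,0,0],[-0.2,0,0,0,0,0],[-0.2,0,0,0,0,0],[-0.2,0,0,0,0,0]]]'
python3 g.py 9 && python3 -m inch '[[[-0.15,0,0,0,0,0],[-0.15,0,0,0,0,0],[-0.15,0,0,0,0,0]]]'
python3 g.py 9 && python3 -m inch '[[[-0.15,0,0,0,0,0],[-0.15,0,0,0,0,0],[-0.15,0,0,0,0,0]]]'
python3 g.py 9 && python3 -m inch '[[[-0.15,0,0,0,0,0],[-0.15,0,0,0,0,0],[-0.15,0,0,0,0,0]]]'
python3 g.py 9 && python3 -m inch '[[[-0.15,0,0,0,0,0],[-0.15,0,0,0,0,0],[-0.15,0,0,0,0,0]]]'
python3 g.py 9 && python3 -m inch '[[[-0.15,0,0,0,0,0],[-0.15,0,0,0,0,0],[-0.15,0,0,0,0,0]]]'
python3 g.py 9 && python3 -m inch '[[[-0.15,0,0,0,0,0],[-0.15,0,0,0,0,0],[-0.15,0,0,0,0,0]]]'
python3 g.py 9 && python3 -m inch '[[[-0.15,0,0,0,0,0],[-0.15,0,0,0,0,0],[-0.15,0,0,0,0,0]]]'
python3 g.py 9 && python3 -m inch '[[[-0.15,0,0,0,0,0],[-0.15,0,0,0,0,0],[-0.15,0,0,0,0,0]]]') | grep -E 'time|ee_pos|wrist_f'
```

```text
time_s: 5.48
ee_pos: [0.6484, 0.0778, 0.0632]
wrist_force: [3.5, 3.5, 2.0]
time_s: 5.73
ee_pos: [0.6479, 0.0733, 0.0632]
wrist_force: [3.8, 4.1, 1.8]
time_s: 5.98
ee_pos: [0.6474, 0.0689, 0.0632]
wrist_force: [4.0, 4.9, 0.9]
time_s: 6.23
ee_pos: [0.6469, 0.0644, 0.0632]
wrist_force: [3.9, 4.4, 1.7]
time_s: 6.48
ee_pos: [0.6465, 0.06, 0.0632]
wrist_force: [3.5, 3.3, 1.8]
time_s: 6.73
ee_pos: [0.646, 0.0555, 0.0632]
wrist_force: [3.4, 3.8, 1.0]
time_s: 6.98
ee_pos: [0.6455, 0.051, 0.0632]
wrist_force: [3.5, 4.0, 1.2]
time_s: 7.23
ee_pos: [0.6449, 0.0466, 0.0632]
wrist_force: [3.4, 3.7, 1.4]
time_s: 7.48
ee_pos: [0.6444, 0.0421, 0.0632]
wrist_force: [2.9, 4.0, 2.4]
```

```bash
(python3 g.py 9 && python3 -m inch '[[[-0.15,0,0,0,0,0],[-0.15,0,0,0,0,0],[-0.15,0,0,0,0,0]]]'
python3 g.py 9 && python3 -m inch '[[[-0.15,0,0,0,0,0],[-0.15,0,0,0,0,0],[-0.15,0,0,0,0,0]]]'
python3 g.py 9 && python3 -m inch '[[[-0.15,0,0,0,0,0],[-0.15,0,0,0,0,0],[-0.15,0,0,0,0,0]]]'
python3 g.py 9 && python3 -m inch '[[[-0.15,0,0,0,0,0],[-0.15,0,0,0,0,0],[-0.15,0,0,0,0,0]]]'
python3 g.py 9 && python3 -m inch '[[[-0.15,0,0,0,0,0],[-0.15,0,0,0,0,0],[-0.15,0,0,0,0,0]]]'
python3 g.py 9 && python3 -m inch '[[[-0.15,0,0,0,0,0],[-0.15,0,0,0,0,0],[-0.15,0,0,0,0,0]]]'
python3 g.py 9 && python3 -m inch '[[[-0.15,0,0,0,0,0],[-0.15,0,0,0,0,0],[-0.15,0,0,0,0,0]]]'
python3 g.py 9 && python3 -m inch '[[[-0.15,0,0,0,0,0],[-0.15,0,0,0,0,0],[-0.15,0,0,0,0,0]]]'
python3 g.py 9 && python3 -m inch '[[[-0.15,0,0,0,0,0],[-0.15,0,0,0,0,0],[-0.15,0,0,0,0,0]]]') | grep -E 'time|ee_pos|wrist_f'
```

```text
time_s: 7.73
ee_pos: [0.644, 0.0376, 0.0632]
wrist_force: [3.8, 3.2, 1.2]
time_s: 7.98
ee_pos: [0.6437, 0.0354, 0.0633]
wrist_force: [5.8, 17.2, 1.3]
```

The sled ran smoothly to a hard stop at about 0.141 m plus its start offset. I'll back off, rise and go above the 68 mm disc.

```bash
python3 -m inch '[[[2,0,0,0,0,0],[0,0,-3,0,0,0],[0,0,-3.5,0,0,0],[0,0,-3.5,0,0,0],[1.73,-3.1,0,0,0,0],[1.73,-3.1,0,0,0,0],[1.73,-3.1,0,0,0,0],[1.73,-3.1,0,0,0,0],[1.73,-3.1,0,0,0,0],[0,-3.1,0,0,0,0],[0,0,0,0,0,0],[0,0,0,0,0,0]]]' 8.54
cat > look.py <<'E'
import sys
from top import *
s=r.read_state(); tcp=s['ee_pos']; Rt=Ro.from_rotvec(s['tool_rot']).as_matrix()
names=sys.argv[1].split(','); z0,z1=map(float,sys.argv[2].split(','))
C=[cloud(n) for n in names]
for n,c in zip(names,C): save(c[0],f"{n}_{s['time_s']:.1f}")
beech=lambda im:(im[...,0]>im[...,2]*1.25)&(im[...,0]<im[...,1]*1.7)&(im[...,0]>60)
for o in segs(z0,z1,[c[2] for c in C],[c[0] for c in C],beech if len(sys.argv)>3 else None):
    if o=='--' or o[1]<60: continue
    d=Rt.T@(np.array([o[2][0]/1000,o[2][1]/1000,tcp[2]])-tcp)
    print('xyz',o[0],'n',o[1],'rect',o[2:5],'col',o[5],'tool cm',(d[:2]*100).round(2))
E
python3 look.py scene,side,wrist .013,.023 b; python3 look.py scene,side .049,.059
```

```text
time_s: 8.98
ee_pos: [0.468, 0.1587, 0.163]
tool_rot: [-2.336, -2.099, 0.005]
wrist_force: [0.5, 0.8, 1.0]
finger_gap: 0.0856
grip_force: 0.0
xyz [ 0.467 -0.101  0.018] n 212 rect ((467, -101), (52, 51), 8.0) col [120.  98.  72.] tool cm [-25.84   2.67]
xyz [ 0.471 -0.006  0.018] n 114 rect ((471, -6), (33, 33), 47.3) col [116.  94.  68.] tool cm [-16.35   2.05]
xyz [0.472 0.163 0.018] n 481 rect ((472, 162), (66, 65), 43.0) col [130. 104.  75.] tool cm [0.37 0.36]
xyz [0.469 0.159 0.018] n 447 rect ((470, 161), (67, 66), 21.4) col [139. 103.  61.] tool cm [0.25 0.18]
xyz [ 0.468 -0.008  0.018] n 172 rect ((468, -7), (36, 33), 69.9) col [112.  86.  56.] tool cm [-16.48   1.77]
xyz [ 0.463 -0.103  0.019] n 423 rect ((464, -101), (53, 49), 67.2) col [130.  97.  59.] tool cm [-25.87   2.37]
xyz [0.471 0.165 0.018] n 4126 rect ((471, 163), (67, 67), 82.1) col [141. 110.  66.] tool cm [0.46 0.25]
xyz [ 0.47  -0.003  0.018] n 637 rect ((470, -5), (36, 34), 49.5) col [120.  94.  59.] tool cm [-16.26   1.94]
xyz [ 0.802 -0.41   0.055] n 218 rect ((801, -411), (94, 20), 10.4) col [126. 120. 1
[... 206 characters left out ...]
 65.3) col [132. 126. 115.] tool cm [-20.55  18.56]
xyz [0.455 0.346 0.057] n 67 rect ((451, 347), (12, 41), 85.2) col [125. 103.  78.] tool cm [18.53 -4.02]
xyz [0.507 0.341 0.057] n 63 rect ((510, 341), (11, 33), 83.7) col [124. 102.  77.] tool cm [18.57  1.91]
xyz [0.497 0.311 0.056] n 127 rect ((497, 314), (24, 65), 89.3) col [69. 54. 37.] tool cm [15.75  0.91]
xyz [0.399 0.32  0.056] n 109 rect ((398, 325), (24, 50), 82.2) col [72. 57. 40.] tool cm [15.77 -9.05]
xyz [ 0.629 -0.069  0.055] n 1592 rect ((631, -66), (110, 109), 26.8) col [142. 132. 118.] tool cm [-20.57  18.36]
xyz [ 0.806 -0.405  0.056] n 256 rect ((819, -402), (138, 16), 16.4) col [146. 137. 122.] tool cm [-51.92  40.7 ]
```

```bash
python3 -m inch '[[[0.36,0.25,3,0,0,0],[0,0,3,0,0,0],[0,0,3,0,0,0],[0,0,2.5,0,0,0],[0,0,1.5,0,0,0],[0,0,1,0,0,0],[0,0,1,0,0,0],[0,0,0.5,0,0,0],[0,0,0,0,0,0],[0,0,0,0,0,0]]]'
python3 g.py 5 && python3 -m inch '[[[0,0,0.5,0,0,0],[0,0,0.3,0,0,0],[0,0,0,0,0,0]]]'
```

```text
time_s: 10.07
ee_pos: [0.4735, 0.1625, 0.0087]
tool_rot: [2.338, 2.098, 0.001]
wrist_force: [0.8, 0.2, -0.0]
finger_gap: 0.0856
grip_force: 0.0
time_s: 10.32
ee_pos: [0.4729, 0.1625, 0.0002]
tool_rot: [2.338, 2.098, -0.0]
wrist_force: [-0.7, 0.0, 0.4]
finger_gap: 0.0854
grip_force: 0.0
```

```bash
python3 -m inch '[[[0,-0.15,0.4,0,0,0],[0,0,0,0,0,0]]]' && python3 g.py 5 && python3 -m inch '[[[0,0,0,0,0,0],[0,0,0,0,0,0],[0,0,0,0,0,0],[0,0,0,0,0,0],[0,0,0,0,0,0],[0,0,0,0,0,0],[0,0,0,0,0,0],[0,0,0,0,0,0]]]' 6
```

```text
time_s: 10.48
ee_pos: [0.471, 0.1626, -0.0041]
tool_rot: [-2.338, -2.098, 0.001]
wrist_force: [-0.6, -0.1, 0.8]
finger_gap: 0.0853
grip_force: 0.0
time_s: 11.15
ee_pos: [0.4715, 0.1626, -0.0031]
tool_rot: [2.338, 2.098, 0.0]
wrist_force: [-2.5, -0.2, 5.0]
finger_gap: 0.066
grip_force: 65.9
```

```bash
python3 -m inch '[[[0,0,-1,0,0,0],[0,0,-3,0,0,0],[0,0,-3.5,0,0,0],[0,0,-3.5,0,0,0],[0,0,-2.4,0,0,0],[-2.1,1.84,0,0,0,0],[-2.1,1.84,0,0,0,0],[-2.1,1.84,0,0,0,0],[-2.1,1.84,0,0,0,0],[-2.1,1.84,0,0,0,0],[-2.1,1.84,0,0,0,0],[-2.1,1.84,0,0,0,0],[-2.1,1.84,0,0,0,0],[-2.1,1.84,0,0,0,0],[-2.1,1.84,0,0,0,0],[0,0,0,0,0,0],[0,0,0,0,0,0],[0,0,0,0,0,0]]]'
python3 look.py wrist,scene .047,.061; python3 look.py wrist .10,.165 b
```

```text
time_s: 12.65
ee_pos: [0.6312, -0.0657, 0.1303]
tool_rot: [-2.338, -2.097, 0.0]
wrist_force: [0.7, 0.2, -1.7]
finger_gap: 0.0657
grip_force: 67.1
xyz [ 0.637 -0.043  0.054] n 9664 rect ((635, -48), (76, 109), 82.3) col [149. 146. 131.] tool cm [1.8  0.19]
xyz [ 0.771 -0.116  0.06 ] n 1780 rect ((775, -120), (46, 45), 78.2) col [159. 152. 145.] tool cm [-3.84 14.89]
xyz [ 0.856 -0.233  0.054] n 235 rect ((864, -235), (9, 44), 84.6) col [79. 41. 24.] tool cm [-14.31  24.98]
xyz [ 0.555 -0.585  0.05 ] n 218 rect ((542, -590), (116, 42), 15.7) col [144. 139. 128.] tool cm [-53.09  -3.19]
xyz [ 0.573 -0.377  0.055] n 69 rect ((571, -376), (61, 6), 0.7) col [45. 36. 29.] tool cm [-31.5   -2.62]
xyz [ 0.899 -0.458  0.055] n 357 rect ((898, -485), (34, 205), 14.9) col [124. 117. 107.] tool cm [-38.79  31.07]
xyz [ 0.804 -0.41   0.055] n 243 rect ((803, -411), (98, 19), 11.2) col [127. 121. 110.] tool cm [-32.47  20.82]
xyz [ 0.641 -0.057  0.054] n 1047 rect ((637, -58), (92, 108), 63.0) col [135. 129. 118.] tool cm [0.83 0.5 ]
xyz [ 0.773 -0.106  0.059] n 69 rect ((770, -110), (31, 19), 58.8) col [142. 132. 127.] tool cm [-2.9  14.28]
xyz [0.457 0.347 0.057] n 329 rect ((453, 347), (13, 150), 84.5) col [129. 107.  81.] tool cm [ 39.1  -22.18]
xyz [ 0.632 -0.058  0.152] n 16452 rect ((631, -64), (68, 67), 80.9) col [133. 103.  62.] tool cm [ 0.1  -0.03]
xyz [ 0.874 -0.259  0.133] n 305 rect ((884, -266), (11, 35), 53.7) col [83. 64. 39.] tool cm [-17.28  27.29]
```

```bash
ls -t pics | grep wrist
```

```text
wrist_12.8.png
wrist_12.7.png
wrist_9.0.png
wrist.png
```

```bash
python3 -m inch '[[[0,0.15,2,0,0,0],[0,0,2,0,0,0],[0,0,2,0,0,0],[0,0,1,0,0,0],[0,0,0.5,0,0,0],[0,0,0.2,0,0,0],[0,0,0,0,0,0],[0,0,0,0,0,0]]]'
python3 -m inch '[[[0,0,0.1,0,0,0],[0,0,0.1,0,0,0],[0,0,0,0,0,0]]]'
```

```text
time_s: 13.47
ee_pos: [0.6339, -0.0662, 0.0545]
tool_rot: [2.337, 2.097, 0.002]
wrist_force: [0.3, -0.1, -0.2]
finger_gap: 0.0656
grip_force: 67.1
time_s: 13.72
ee_pos: [0.6334, -0.0663, 0.0517]
tool_rot: [2.338, 2.098, 0.001]
wrist_force: [-0.4, 0.7, -1.6]
finger_gap: 0.0659
grip_force: 67.1
```

```bash
python3 -m inch '[[[0,0,0.1,0,0,0],[0,0,0,0,0,0]]]' | grep -E 'ee|wrist'; python3 -m inch '[[[0,0,0.1,0,0,0],[0,0,0,0,0,0]]]' | grep -E 'ee|wrist'
```

```text
ee_pos: [0.6335, -0.0663, 0.051]
wrist_force: [-1.0, 0.0, 2.6]
ee_pos: [0.6335, -0.0663, 0.051]
wrist_force: [-4.0, 0.6, 9.8]
```

```bash
python3 -m inch '[[[0,0,-0.1,0,0,0],[0,0,0,0,0,0],[0,0,0,0,0,0],[0,0,0,0,0,0],[0,0,0,0,0,0],[0,0,-1,0,0,0],[0,0,-3,0,0,0],[0,0,-3.5,0,0,0],[0,0,-3.5,0,0,0],[0,0,0,0,0,0],[0,0,0,0,0,0]]]' 8.54
python3 look.py wrist,scene,side .066,.078
python3 -m inch '[[[-0.9,-2.7,0,0,0,0],[-0.9,-2.7,0,0,0,0],[-0.9,-2.7,0,0,0,0],[-0.9,-2.7,0,0,0,0],[-0.9,-2.7,0,0,0,0],[-0.9,-2.7,0,0,0,0],[0,0,0,0,0,0],[0,0,0,0,0,0],[0,0,0,0,0,0]]]' 7.5
python3 look.py wrist,scene,side .013,.023 b; python3 look.py wrist,scene,side .049,.059; python3 look.py scene,side .066,.078 b
```

```text
time_s: 14.97
ee_pos: [0.6346, -0.0665, 0.1637]
tool_rot: [2.335, 2.095, 0.006]
wrist_force: [0.3, 0.5, -1.2]
finger_gap: 0.0856
grip_force: 0.0
xyz [ 0.634 -0.063  0.072] n 5830 rect ((634, -65), (67, 67), 34.6) col [140. 108.  65.] tool cm [ 0.14 -0.07]
xyz [ 0.87  -0.232  0.072] n 61 rect ((873, -234), (3, 23), 71.1) col [76. 39. 22.] tool cm [-14.08  25.51]
xyz [ 0.838 -0.41   0.072] n 68 rect ((839, -409), (59, 6), 10.5) col [86. 54. 40.] tool cm [-31.85  24.02]
xyz [ 0.634 -0.065  0.072] n 479 rect ((634, -67), (67, 67), 31.9) col [133. 108.  78.] tool cm [-0.06 -0.05]
xyz [0.74  0.431 0.071] n 89 rect ((737, 432), (12, 76), 80.4) col [45. 28. 17.] tool cm [50.66  4.8 ]
xyz [0.669 0.445 0.071] n 64 rect ((667, 445), (10, 52), 78.9) col [48. 33. 22.] tool cm [51.2 -2.3]
xyz [0.438 0.328 0.072] n 190 rect ((440, 327), (11, 130), 83.8) col [42. 32. 25.] tool cm [ 37.02 -23.59]
xyz [ 0.631 -0.07   0.072] n 628 rect ((632, -67), (67, 66), 66.3) col [142. 105.  63.] tool cm [-0.08 -0.25]
xyz [ 0.838 -0.301  0.072] n 67 rect ((840, -301), (7, 32), 55.2) col [61. 30. 17.] tool cm [-21.
[... 2087 characters left out ...]
4.4) col [125. 103.  79.] tool cm [44.54 -1.31]
xyz [0.492 0.312 0.056] n 136 rect ((493, 316), (26, 59), 85.1) col [79. 61. 41.] tool cm [41.86 -1.92]
xyz [0.416 0.32  0.056] n 179 rect ((420, 321), (24, 84), 88.8) col [80. 63. 44.] tool cm [41.57 -9.23]
xyz [ 0.612 -0.088  0.054] n 843 rect ((628, -72), (99, 108), 60.5) col [130. 121. 108.] tool cm [ 4.73 15.67]
xyz [ 0.8   -0.406  0.056] n 255 rect ((816, -403), (133, 18), 17.8) col [152. 144. 128.] tool cm [-26.15  37.92]
xyz [ 0.635 -0.066  0.072] n 489 rect ((633, -67), (67, 66), 31.6) col [119.  96.  70.] tool cm [ 5.28 16.15]
xyz [ 0.63  -0.069  0.072] n 638 rect ((632, -67), (67, 65), 64.1) col [128.  96.  58.] tool cm [ 5.27 16.05]
```

```bash
python3 -m inch '[[[0.1,-0.15,3.5,0,0,0],[0,0,3.5,0,0,0],[0,0,3,0,0,0],[0,0,2.5,0,0,0],[0,0,1.5,0,0,0],[0,0,1,0,0,0],[0,0,0.5,0,0,0],[0,0,0.1,0,0,0],[0,0,0,0,0,0],[0,0,0,0,0,0]]]'
python3 -m inch '[[[0,0,0,0,0,0],[0,0,0,0,0,0],[0,0,0,0,0,0],[0,0,0,0,0,0],[0,0,0,0,0,0],[0,0,0,0,0,0],[0,0,0,0,0,0]]]' 4.4
```

```text
time_s: 17.1
ee_pos: [0.4657, -0.1015, 0.0052]
tool_rot: [2.337, 2.097, 0.001]
wrist_force: [-0.4, -0.3, -0.1]
finger_gap: 0.0748
grip_force: 0.0
time_s: 17.68
ee_pos: [0.4655, -0.1014, 0.0057]
tool_rot: [2.337, 2.097, 0.001]
wrist_force: [-1.8, 0.1, 10.5]
finger_gap: 0.0494
grip_force: 60.2
```

```bash
python3 -m inch '[[[0,0,-1,0,0,0],[0,0,-3,0,0,0],[0,0,-3.5,0,0,0],[0,0,-3.5,0,0,0],[0,0,-2.4,0,0,0],[0.88,2.71,0,0,0,0],[0.88,2.71,0,0,0,0],[0.88,2.71,0,0,0,0],[0.88,2.71,0,0,0,0],[0.88,2.71,0,0,0,0],[0.88,2.71,0,0,0,0],[0,0,0,0,0,0],[0,0,0,0,0,0],[0,0,0,0,0,0]]]'
python3 look.py wrist .10,.165 b;python3 look.py wrist .066,.078 b
```

```text
time_s: 18.85
ee_pos: [0.6314, -0.0662, 0.1383]
tool_rot: [-2.337, -2.098, 0.001]
wrist_force: [0.6, -0.8, -1.3]
finger_gap: 0.0492
grip_force: 62.5
xyz [ 0.632 -0.06   0.151] n 9161 rect ((632, -65), (52, 50), 82.4) col [131. 102.  62.] tool cm [0.13 0.05]
xyz [ 0.874 -0.259  0.132] n 380 rect ((874, -260), (15, 8), 36.2) col [82. 64. 38.] tool cm [-16.65  26.21]
xyz [ 0.842 -0.252  0.155] n 85 rect ((850, -268), (8, 44), 28.8) col [86. 67. 40.] tool cm [-17.71  23.91]
xyz [ 0.637 -0.052  0.072] n 4035 rect ((636, -54), (44, 67), 80.0) col [149. 116.  70.] tool cm [1.28 0.34]
```

```bash
python3 -m inch '[[[-0.05,0.1,2,0,0,0],[0,0,2,0,0,0],[0,0,1,0,0,0],[0,0,0.5,0,0,0],[0,0,0.2,0,0,0],[0,0,0,0,0,0],[0,0,0,0,0,0],[0,0,0,0,0,0]]]'
python3 -m inch '[[[0,0,0.1,0,0,0],[0,0,0,0,0,0]]]' | grep -E 'ee|wrist'; python3 g.py 3 &&  python3 -m inch '[[[0,0,0.1,0,0,0],[0,0,0,0,0,0]]]' | grep -E 'ee|wrist'
```

```text
time_s: 19.62
ee_pos: [0.6338, -0.0671, 0.0824]
tool_rot: [2.337, 2.097, 0.002]
wrist_force: [0.3, 0.5, -0.1]
finger_gap: 0.0492
grip_force: 62.5
ee_pos: [0.6334, -0.0669, 0.0808]
wrist_force: [-0.4, 0.4, -0.4]
ee_pos: [0.6332, -0.0668, 0.0793]
wrist_force: [0.1, 0.8, -0.4]
```

```bash
python3 -m inch '[[[0,0,0.1,0,0,0],[0,0,0,0,0,0]]]' | grep -E 'ee|wrist'; python3 -m inch '[[[0,0,0.1,0,0,0],[0,0,0,0,0,0]]]' | grep -E 'ee|wrist'; python3 -c "
import sys
from h import *
sys.exit(int(r.read_state()['wrist_force'][2]>3))" && python3 -m inch '[[[0,0,0.1,0,0,0],[0,0,0,0,0,0]]]' | grep -E 'ee|wrist'
```

```text
ee_pos: [0.6332, -0.0669, 0.0781]
wrist_force: [-0.2, -0.8, -1.3]
ee_pos: [0.6333, -0.0669, 0.0778]
wrist_force: [-1.4, 0.0, 4.5]
```

```bash
python3 -m inch '[[[0,0,0,0,0,0],[0,0,0,0,0,0],[0,0,0,0,0,0],[0,0,0,0,0,0],[0,0,-1,0,0,0],[0,0,-3.5,0,0,0],[0,0,-3.5,0,0,0],[0,0,0,0,0,0],[0,0,0,0,0,0]]]' 7
python3 look.py wrist,scene,side .084,.096 b
python3 -m inch '[[[0.7,-2.81,0,0,0,0],[0.7,-2.81,0,0,0,0],[0.7,-2.81,0,0,0,0],[0.7,-2.81,0,0,0,0],[0.7,-2.81,0,0,0,0],[0.7,-2.81,0,0,0,0],[0,0,0,0,0,0],[0,0,0,0,0,0],[0,0,0,0,0,0]]]' 6
python3 look.py wrist,scene,side .013,.023 b;  python3 look.py scene,side .066,.078 b; python3 look.py scene,side .084,.096 b
```

```text
time_s: 21.03
ee_pos: [0.6348, -0.0672, 0.1608]
tool_rot: [2.334, 2.095, 0.006]
wrist_force: [0.6, -0.4, 0.5]
finger_gap: 0.0698
grip_force: 0.0
xyz [ 0.634 -0.064  0.09 ] n 4018 rect ((634, -66), (51, 51), 54.0) col [142. 111.  67.] tool cm [ 0.11 -0.09]
xyz [ 0.635 -0.065  0.09 ] n 294 rect ((634, -66), (50, 50), 38.0) col [132. 106.  77.] tool cm [ 0.11 -0.09]
xyz [ 0.631 -0.069  0.09 ] n 390 rect ((632, -67), (53, 51), 77.8) col [139. 103.  62.] tool cm [-0.01 -0.28]
time_s: 21.93
ee_pos: [0.4708, -0.0071, 0.1571]
tool_rot: [2.338, 2.098, 0.0]
wrist_force: [0.1, -1.1, 0.5]
finger_gap: 0.0599
grip_force: 0.0
xyz [ 0.47  -0.005  0.018] n 1194 rect ((470, -6), (35, 34), 83.2) col [150. 117.  70.] tool cm [ 0.1  -0.09]
xyz [ 0.471 -0.006  0.018] n 117 rect ((472, -6), (33, 33), 47.0) col [136. 112.  82.] tool cm [0.13 0.11]
xyz [ 0.468 -0.009  0.018] n 172 rect ((468, -7), (36, 36), 29.7) col [153. 114.  70.] tool cm [-0.02 -0.28]
xyz [ 0.645 -0.046  0.072] n 167 rect ((639, -52), (37, 66), 71.1) col [114.  92.  67.] tool cm [-2.62 17.18]
xyz [ 0.617 -0.087  0.073] n 257 rect ((626, -77), (46, 66), 60.0) col [88. 67. 45.] tool cm [-5.25 16.16]
xyz [ 0.635 -0.065  0.09 ] n 300 rect ((635, -66), (50, 50), 51.7) col [130. 105.  77.] tool cm [-4.06 16.96]
xyz [ 0.631 -0.069  0.09 ] n 395 rect ((632, -67), (52, 52), 40.1) col [138. 103.  62.] tool cm [-4.2  16.68]
```

```bash
python3 -m inch '[[[0.05,-0.05,3.5,0,0,0],[0,0,3.5,0,0,0],[0,0,3,0,0,0],[0,0,2.5,0,0,0],[0,0,1.5,0,0,0],[0,0,0.5,0,0,0],[0,0,0,0,0,0],[0,0,0,0,0,0]]]'
python3 -m inch '[[[0,0,0,0,0,0],[0,0,0,0,0,0],[0,0,0,0,0,0],[0,0,0,0,0,0],[0,0,0,0,0,0],[0,0,0,0,0,0],[0,0,0,0,0,0]]]' 2.8
```

```text
time_s: 22.95
ee_pos: [0.4703, -0.0065, 0.0128]
tool_rot: [2.338, 2.098, 0.001]
wrist_force: [0.1, 0.0, 0.6]
finger_gap: 0.0598
grip_force: 0.0
time_s: 23.53
ee_pos: [0.4707, -0.0065, 0.014]
tool_rot: [2.337, 2.097, 0.003]
wrist_force: [-1.3, 0.7, 8.7]
finger_gap: 0.032
grip_force: 58.7
```

```bash
python3 -m inch '[[[0,0,-1,0,0,0],[0,0,-3,0,0,0],[0,0,-3.5,0,0,0],[0,0,-3.5,0,0,0],[0,0,-2.4,0,0,0],[-0.7,2.81,0,0,0,0],[-0.7,2.81,0,0,0,0],[-0.7,2.81,0,0,0,0],[-0.7,2.81,0,0,0,0],[-0.7,2.81,0,0,0,0],[-0.7,2.81,0,0,0,0],[0,0,0,0,0,0],[0,0,0,0,0,0],[0,0,0,0,0,0]]]'
python3 look.py wrist .12,.175 b;python3 look.py wrist .084,.096 b
```

```text
time_s: 24.7
ee_pos: [0.632, -0.0661, 0.1464]
tool_rot: [-2.338, -2.098, 0.001]
wrist_force: [-0.3, -0.0, 0.0]
finger_gap: 0.0316
grip_force: 59.6
xyz [ 0.633 -0.061  0.15 ] n 4206 rect ((632, -65), (36, 34), 78.4) col [138. 107.  64.] tool cm [ 0.11 -0.01]
xyz [ 0.875 -0.258  0.146] n 303 rect ((875, -258), (14, 8), 30.8) col [82. 65. 40.] tool cm [-16.46  26.23]
xyz [ 0.842 -0.254  0.147] n 281 rect ((850, -269), (9, 46), 28.5) col [86. 68. 41.] tool cm [-17.82  23.86]
xyz [ 0.636 -0.057  0.09 ] n 2897 rect ((635, -59), (37, 52), 79.8) col [145. 113.  68.] tool cm [0.72 0.24]
```

```bash
python3 -m inch '[[[-0.05,0.1,1.5,0,0,0],[0,0,1.5,0,0,0],[0,0,0.5,0,0,0],[0,0,0.3,0,0,0],[0,0,0,0,0,0],[0,0,0,0,0,0],[0,0,0,0,0,0]]]' | grep -E 'ee|wrist'
for c in 1; do python3 -m inch '[[[0,0,0.1,0,0,0],[0,0,0,0,0,0],[0,0,0,0,0,0]]]' | grep -E 'ee|wrist'; python3 -m inch '[[[0,0,0.1,0,0,0],[0,0,0,0,0,0]]]' | grep -E 'ee|wrist'; done
```

```text
ee_pos: [0.6342, -0.067, 0.1094]
wrist_force: [0.2, 0.4, -0.2]
ee_pos: [0.6338, -0.067, 0.1076]
wrist_force: [0.8, -1.0, 0.0]
ee_pos: [0.6337, -0.067, 0.1062]
wrist_force: [-0.1, -0.2, -1.0]
```

```bash
cat > gz.py <<'E'
import sys
from h import *
sys.exit(int(r.read_state()['wrist_force'][2]>float(sys.argv[1])))
E
python3 -m inch '[[[0,0,0.1,0,0,0],[0,0,0,0,0,0]]]' | grep -E 'ee|wrist'
python3 gz.py 2 && python3 -m inch '[[[0,0,0.1,0,0,0],[0,0,0,0,0,0]]]' | grep -E 'ee|wrist'
python3 gz.py 2 && python3 -m inch '[[[0,0,0.1,0,0,0],[0,0,0,0,0,0]]]' | grep -E 'ee|wrist'
```

```text
ee_pos: [0.6336, -0.0669, 0.1051]
wrist_force: [-0.7, 0.2, -0.3]
ee_pos: [0.6338, -0.067, 0.1042]
wrist_force: [0.7, -0.2, 0.3]
ee_pos: [0.6338, -0.067, 0.1041]
wrist_force: [-1.7, -0.0, 5.0]
```

```bash
python3 -m inch '[[[0,0,0,0,0,0],[0,0,0,0,0,0],[0,0,0,0,0,0],[0,0,0,0,0,0],[0,0,-1,0,0,0],[0,0,-3.5,0,0,0],[0,0,-3.5,0,0,0],[0,0,-3.5,0,0,0],[0,0,-4,0,0,0],[0,0,0,0,0,0]]]' 6
python3 look.py wrist,scene,side .102,.114 b
python3 -m inch '[[[2.9,-1.7,0,0,0,0],[2.9,-1.7,0,0,0,0],[2.9,-1.7,0,0,0,0],[2.9,-1.7,0,0,0,0],[2.9,-1.7,0,0,0,0],[2.9,-1.7,0,0,0,0],[2.9,-1.7,0,0,0,0],[2.9,-1.7,0,0,0,0],[2.9,-1.7,0,0,0,0],[2.9,-1.7,0,0,0,0],[2.9,-1.7,0,0,0,0],[2.9,-1.7,0,0,0,0],[2.9,-1.7,0,0,0,0],[0,0,0,0,0,0]]]'
python3 -m inch '[[[0,0,0,0,0,7],[0,0,0,0,0,7],[0,0,0,0,0,7],[0,0,0,0,0,7],[0,0,0,0,0,7],[0,0,0,0,0,7],[0,0,0,0,0,7],[0,0,0,0,0,7],[0,0,0,0,0,7],[0,0,0,0,0,7],[0,0,0,0,0,7],[0,0,0,0,0,7],[0,0,0,0,0,5.5],[0,0,0,0,0,0],[0,0,0,0,0,0]]]'
python3 look.py scene,side,wrist .18,.2; python3 -c "
from h import *
s=r.read_state();print(s['q'].round(2));print(Ro.from_rotvec(s['tool_rot']).as_matrix().round(3))"
```

```text
time_s: 27.13
ee_pos: [0.6367, -0.0675, 0.2685]
tool_rot: [2.328, 2.09, 0.014]
wrist_force: [0.3, 0.0, 1.0]
finger_gap: 0.06
grip_force: 0.0
xyz [ 0.634 -0.066  0.108] n 1055 rect ((635, -66), (35, 35), 82.2) col [151. 117.  70.] tool cm [ 0.13 -0.18]
xyz [ 0.634 -0.066  0.108] n 149 rect ((634, -68), (35, 35), 73.3) col [132. 108.  79.] tool cm [-0.08 -0.26]
xyz [ 0.631 -0.069  0.108] n 191 rect ((632, -67), (37, 33), 81.0) col [142. 106.  63.] tool cm [ 0.   -0.47]
time_s: 28.45
ee_pos: [0.4512, 0.336, 0.2566]
tool_rot: [-2.331, -2.102, 0.004]
wrist_force: [-0.0, -0.3, -0.2]
finger_gap: 0.0598
grip_force: 0.0
time_s: 29.7
ee_pos: [0.4544, 0.3312, 0.2571]
tool_rot: [3.137, -0.152, -0.003]
wrist_force: [-0.7, -0.1, 0.9]
finger_gap: 0.0599
grip_force: 0.0
xyz [0.462 0.332 0.192] n 479 rect ((454, 332), (13, 161), 84.5) col [57. 41. 33.] tool cm [-0.05 -0.08]
xyz [0.668 0.411 0.185] n 131 rect ((667, 411), (20, 22), 70.6) col [108.  88.  55.] tool cm [ 20.39 -10.  ]
xyz [0.855 0.421 0.19 ] n 329 rect ((860, 421), (17, 149), 87.5) col [46. 28. 16.] tool cm [ 39.5  -12.85]
xyz [0.706 0.437 0.19 ] n 334 rect ((708, 438), (15, 134), 79.3) col [41. 24. 13.] tool cm [ 24.21 -13.08]
xyz [0.452 0.329 0.19 ] n 428 rect ((453, 332), (20, 158), 84.9) col [40. 30. 24.] tool cm [-0.15 -0.07]
xyz [0.468 0.332 0.192] n 3731 rect ((454, 333), (12, 159), 84.6) col [51. 29. 17.] tool cm [-0.06 -0.18]
[ 0.49  0.39  1.37 -0.    1.38  2.16]
[[ 0.995 -0.097 -0.001]
 [-0.097 -0.995 -0.001]
 [-0.001  0.001 -1.   ]]
```

```bash
python3 -m inch '[[[0,-0.1,2.5,0,0,0],[0,0,2.5,0,0,0],[0,0,2,0,0,0],[0,0,1.2,0,0,0],[0,0,0.5,0,0,0],[0,0,0,0,0,0],[0,0,0,0,0,0]]]'
python3 -m inch '[[[0,0,0,0,0,0],[0,0,0,0,0,0],[0,0,0,0,0,0],[0,0,0,0,0,0],[0,0,0,0,0,0],[0,0,0,0,0,0],[0,0,0,0,0,0],[0,0,0,0,0,0],[0,0,0,0,0,0]]]' 0.5
```

```text
time_s: 30.43
ee_pos: [0.4552, 0.3329, 0.1718]
tool_rot: [-3.137, 0.155, -0.001]
wrist_force: [-0.1, -0.1, 1.2]
finger_gap: 0.0599
grip_force: 0.0
time_s: 31.18
ee_pos: [0.4553, 0.3329, 0.1721]
tool_rot: [-3.137, 0.156, -0.002]
wrist_force: [-0.5, -0.3, 5.8]
finger_gap: 0.0102
grip_force: 60.9
```

```bash
python3 -m inch '[[[0,0,-1,0,0,0],[0,0,-1.5,0,0,0],[0,0,-1.5,0,0,0],[0,0,-1.5,0,0,0],[0,0,0,0,0,0]]]' && python3 g.py 10 && python3 -m inch '[[[0,0,-3,0,0,0],[0,0,-3,0,0,0],[0,0,-3,0,0,0],[0,0,0,0,0,0],[0,0,0,0,0,0]]]'
python3 look.py wrist,scene .31,.36
```

```text
time_s: 31.6
ee_pos: [0.4557, 0.3333, 0.2291]
tool_rot: [-3.136, 0.156, -0.006]
wrist_force: [-0.1, 0.4, -1.7]
finger_gap: 0.0107
grip_force: 59.8
time_s: 32.02
ee_pos: [0.4551, 0.3329, 0.3169]
tool_rot: [-3.137, 0.156, -0.003]
wrist_force: [0.2, -0.1, -4.2]
finger_gap: 0.0107
grip_force: 59.7
xyz [0.468 0.331 0.337] n 9885 rect ((472, 334), (122, 37), 5.1) col [53. 31. 17.] tool cm [ 1.67 -0.28]
xyz [0.475 0.329 0.335] n 677 rect ((487, 324), (38, 92), 72.8) col [48. 35. 29.] tool cm [3.27 0.57]
```

```bash
python3 -m inch '[[[0.9,2.5,0,0,0,0],[0.9,3.4,0,0,0,0],[0.9,3.4,0,0,0,0],[0.9,3.4,0,0,0,0],[0.9,3.4,0,0,0,0],[0.9,3.4,0,0,0,0],[0.9,3.4,0,0,0,0],[0.9,3.4,0,0,0,0],[0.9,3.4,0,0,0,0],[0.9,3.4,0,0,0,0],[0.9,3.4,0,0,0,0],[0.9,3.4,0,0,0,0],[0.9,3.4,0,0,0,0],[0.9,3.4,0,0,0,0],[0.9,3.4,0,0,0,0],[0.9,3.4,0,0,0,0],[0.9,3.4,0,0,0,0],[0.9,3.4,0,0,0,0],[0.9,2.5,0,0,0,0],[0.9,2,0,0,0,0]]]'
python3 -m inch '[[[0,0,0,0,0,-3.7],[0,0,0,0,0,-3.7],[0,0,0,4.7,0,0],[0,0,0,4.7,0,0],[0,0,0,4.6,0,0],[0,0,0,0,0,0],[0,0,0,0,0,0],[0,0,0,0,0,0]]]'
cat > st.py <<'E'
from h import *
# pose of TCP and board foot in stand frame (mm, deg); grip-to-foot .160
s=r.read_state();Rt=Ro.from_rotvec(s['tool_rot']).as_matrix();a=np.radians(1.8)
S=np.array([[np.cos(a),-np.sin(a),0],[np.sin(a),np.cos(a),0],[0,0,1]]);o=np.array([.5667,-.356,0])
p=S.T@(s['ee_pos']-o);A=S.T@Rt;ft=p+.160*A[:,2]
print('t',round(s['time_s'],2),'TCP',(p*1000).round(1),'foot',(ft*1000).round(1),'tilt',np.degrees(np.arctan2(A[1,2],-A[2,2])).round(2),'yaw',np.degrees(np.arctan2(A[1,0],A[0,0])).round(2),'roll',np.degrees(A[2,0]).round(2))
print('front corner y',((ft-.006*A[:,1])*1000)[1].round(1),'back corner y,z',((ft+.006*A[:,1])*1000)[1:].round(1),'F',(S.T@s['wrist_force']).round(1),'g',s['finger_gap'].round(4))
E
python3 st.py
```

```text
time_s: 33.78
ee_pos: [0.5687, -0.3323, 0.3131]
tool_rot: [-3.135, 0.159, 0.007]
wrist_force: [1.3, -1.1, -2.5]
finger_gap: 0.0106
grip_force: 59.7
time_s: 34.45
ee_pos: [0.5695, -0.3297, 0.315]
tool_rot: [-2.898, -0.043, 0.008]
wrist_force: [0.4, -0.1, -2.8]
finger_gap: 0.0106
grip_force: 59.7
t 34.45 TCP [  3.7  26.2 315. ] foot [  3.5  64.8 159.7] tilt 13.97 yaw -0.1 roll -0.09Traceback (most recent call last):
  File "st.py", line 7, in <module>
    print('front corner y',((ft-.006*A[:,1])*1000)[1].round(1),'back corner y,z',((ft+.006*A[:,1])*1000)[1:].round(1),'F',(S.T@s['wrist_force']).round(1),'g',s['finger_gap'].round(4))
                                                                                                                                                              ^^^^^^^^^^^^^^^^^^^^^
AttributeError: 'float' object has no attribute 'round'
```

```bash
sed -i "s/s\['finger_gap'\].round(4)/round(float(s['finger_gap']),4)/" st.py
python3 -m inch '[[[-0.37,1.7,-0.42,0,0,0],[0,1.7,-0.42,0,0,0],[0,1.71,-0.42,0,0,0],[0,0.6,2.43,0,0,0],[0,0.6,2.43,0,0,0],[0,0.6,2.43,0,0,0],[0,0,0,0,0,0],[0,0,0,0,0,0],[0,0,0,0,0,0]]]'
python3 st.py
python3 - <<'E'
from h import *
im,d,P=cloud('side'); save(im,'lean0')
im2,d2,P2=cloud('scene'); save(im2,'lean0s')
print('wall',) 
for im_,Q in((im,P),(im2,P2)):
    # board faces: points at heights by band -> y
    for z0 in(.09,.14,.2):
        m=(Q[...,2]>z0)&(Q[...,2]<z0+.02)&(Q[...,0]>.45)&(Q[...,0]<.68)&(Q[...,1]>-.43)&(Q[...,1]<-.25)
        p=Q[m]
        if len(p)>20: print(z0,len(p),'x',p[:,0].min().round(3),p[:,0].max().round(3),'y',np.percentile(p[:,1],[5,50,95]).round(3))
cv2.imwrite('pics/leanc.png',cv2.resize(np.hstack([im[60:260,110:360],im2[80:280,90:340]])[...,::-1],None,fx=1.5,fy=1.5))
E
```

```text
time_s: 35.2
ee_pos: [0.5682, -0.3821, 0.2434]
tool_rot: [-2.9, -0.045, 0.002]
wrist_force: [0.4, 0.6, -2.7]
finger_gap: 0.0112
grip_force: 59.7
t 35.2 TCP [  0.7 -26.2 243.4] foot [ 1.  12.1 88. ] tilt 13.85 yaw -0.04 roll 0.12
front corner y 17.9 back corner y,z [ 6.3 86.6] F [ 0.4  0.5 -2.7] g 0.0112
wall
0.09 1786 x 0.457 0.678 y [-0.392 -0.385 -0.352]
0.14 266 x 0.485 0.636 y [-0.368 -0.365 -0.36 ]
0.2 246 x 0.485 0.641 y [-0.383 -0.38  -0.374]
0.09 451 x 0.458 0.678 y [-0.383 -0.344 -0.339]
0.14 377 x 0.487 0.647 y [-0.359 -0.354 -0.35 ]
0.2 426 x 0.486 0.647 y [-0.374 -0.369 -0.365]
```

View pics/leanc.png

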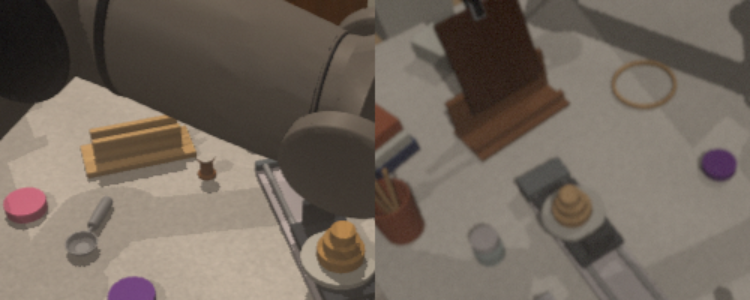

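```bash
python3 -m inch '[[[0,0.335,1.36,0,0,0],[0,0.335,1.36,0,0,0],[0,0.335,1.36,0,0,0],[0,0.335,1.36,0,0,0],[0,0.335,1.36,0,0,0],[0,0,0,0,0,0],[0,0,0,0,0,0],[0,0,0,0,0,0]]]' >/dev/null
python3 st.py; python3 -m inch '[[[0,0.05,0.2,0,0,0],[0,0.05,0.2,0,0,0],[0,0,0,0,0,0],[0,0,0,0,0,0]]]' >/dev/null; python3 st.py
python3 gz.py 0 && python3 -m inch '[[[0,0.05,0.2,0,0,0],[0,0,0,0,0,0],[0,0,0,0,0,0]]]' >/dev/null; python3 st.py
python3 gz.py 0 && python3 -m inch '[[[0,0.025,0.1,0,0,0],[0,0,0,0,0,0],[0,0,0,0,0,0]]]' >/dev/null; python3 st.py
```

```text
t 35.97 TCP [  0.5 -26.9 173. ] foot [ 0.9 11.5 17.7] tilt 13.88 yaw -0.1 roll 0.13
front corner y 17.3 back corner y,z [ 5.7 16.2] F [ 0.   0.3 -3.2] g 0.0104
t 36.3 TCP [-1.000e-01 -2.630e+01  1.671e+02] foot [ 0.  12.4 11.9] tilt 13.99 yaw -0.1 roll 0.01
front corner y 18.2 back corner y,z [ 6.6 10.4] F [-1.1  0.  -3.4] g 0.0106
t 36.55 TCP [ 1.000e-01 -2.680e+01  1.667e+02] foot [ 0.4 11.6 11.4] tilt 13.9 yaw -0.11 roll 0.1
front corner y 17.4 back corner y,z [ 5.8 10. ] F [-2.  -0.5  5.4] g 0.0105
t 36.55 TCP [ 1.000e-01 -2.680e+01  1.667e+02] foot [ 0.4 11.6 11.4] tilt 13.9 yaw -0.11 roll 0.1
front corner y 17.4 back corner y,z [ 5.8 10. ] F [-2.  -0.5  5.4] g 0.0105
```

```bash
python3 -m inch '[[[0,-0.1,0.02,0,0,0],[0,-0.1,0.02,0,0,0],[0,0,0,0,0,0]]]' >/dev/null; python3 st.py;  python3 g.py 5 && python3 -m inch '[[[0,-0.1,0.02,0,0,0],[0,0,0,0,0,0]]]' >/dev/null; python3 st.py; python3 g.py 5 && python3 -m inch '[[[0,-0.1,0.02,0,0,0],[0,0,0,0,0,0]]]' >/dev/null; python3 st.py
```

```text
t 36.8 TCP [ 1.00e-01 -2.54e+01  1.67e+02] foot [ 0.5 12.7 11.6] tilt 13.8 yaw -0.12 roll 0.12
front corner y 18.6 back corner y,z [ 6.9 10.2] F [-2.4 -2.8  5.7] g 0.0104
t 36.97 TCP [ 1.000e-01 -2.480e+01  1.671e+02] foot [ 0.6 13.2 11.7] tilt 13.75 yaw -0.13 roll 0.14
front corner y 19.1 back corner y,z [ 7.4 10.3] F [-0.6 -4.2  6.7] g 0.0108
t 37.13 TCP [ 1.000e-01 -2.410e+01  1.673e+02] foot [ 0.6 13.8 11.9] tilt 13.7 yaw -0.14 roll 0.15
front corner y 19.6 back corner y,z [ 8.  10.4] F [-1.7 -4.1  5.1] g 0.0103
```

```bash
python3 -m inch '[[[0,-0.1,0.02,0,0,0],[0,0,0,0,0,0]]]' >/dev/null; python3 st.py;  python3 g.py 8 && python3 -m inch '[[[0,-0.1,0.02,0,0,0],[0,0,0,0,0,0]]]' >/dev/null; python3 st.py; python3 g.py 8 && python3 -m inch '[[[0,-0.1,0.02,0,0,0],[0,0,0,0,0,0]]]' >/dev/null; python3 st.py
```

```text
t 37.3 TCP [ 1.000e-01 -2.340e+01  1.674e+02] foot [ 0.6 14.4 11.9] tilt 13.66 yaw -0.15 roll 0.15
front corner y 20.2 back corner y,z [ 8.5 10.5] F [-2.5 -5.7  6.6] g 0.0106
t 37.47 TCP [  0.4 -22.  167.1] foot [ 1.  16.  11.7] tilt 13.73 yaw -0.15 roll 0.18
front corner y 21.8 back corner y,z [10.2 10.3] F [ 0.3 -3.   7.9] g 0.0106
t 37.63 TCP [  0.4 -21.1 167.4] foot [ 1.1 16.8 11.9] tilt 13.69 yaw -0.15 roll 0.19
front corner y 22.6 back corner y,z [10.9 10.5] F [-0.3 -6.2  7.8] g 0.0105
```

```bash
for k in 1; do python3 -m inch '[[[0,-0.1,0.02,0,0,0],[0,0,0,0,0,0]]]' >/dev/null; python3 st.py|tail -1;  python3 g.py 10 && python3 -m inch '[[[0,-0.1,0.02,0,0,0],[0,0,0,0,0,0]]]' >/dev/null; python3 st.py|tail -1; python3 g.py 10 && python3 -m inch '[[[0,-0.1,0.02,0,0,0],[0,0,0,0,0,0]]]' >/dev/null; python3 st.py; done
python3 - <<'E'
from h import *
for n in('side','scene'):
    im,d,Q=cloud(n)
    for z0 in np.arange(.03,.19,.02):
        m=(Q[...,2]>z0)&(Q[...,2]<z0+.01)&(Q[...,0]>.50)&(Q[...,0]<.63)&(Q[...,1]>-.43)&(Q[...,1]<-.25)
        p=Q[m]
        if len(p)>20: print(n,z0.round(2),len(p),'x',p[:,0].min().round(3),p[:,0].max().round(3),'y',np.percentile(p[:,1],[5,50,95]).round(4))
E
```

```text
front corner y 23.2 back corner y,z [11.5 10.6] F [-0.6 -6.1  5.9] g 0.0108
front corner y 23.7 back corner y,z [12.1 10.7] F [-0.2 -5.5  5.5] g 0.0109
t 38.13 TCP [  0.5 -19.  167.8] foot [ 1.2 18.5 12.3] tilt 13.56 yaw -0.17 roll 0.23
front corner y 24.3 back corner y,z [12.6 10.9] F [-0.2 -7.   7.2] g 0.0104
side 0.03 162 x 0.5 0.629 y [-0.3916 -0.3897 -0.3874]
side 0.05 169 x 0.5 0.629 y [-0.3915 -0.3894 -0.3877]
side 0.07 246 x 0.501 0.63 y [-0.3913 -0.3886 -0.3598]
side 0.09 268 x 0.501 0.626 y [-0.3913 -0.3886 -0.3641]
side 0.11 80 x 0.502 0.6 y [-0.3716 -0.3701 -0.3683]
side 0.13 70 x 0.502 0.622 y [-0.3764 -0.3748 -0.3729]
side 0.15 60 x 0.5 0.563 y [-0.3808 -0.379  -0.3775]
side 0.17 94 x 0.501 0.571 y [-0.3948 -0.3839 -0.3823]
scene 0.03 136 x 0.501 0.63 y [-0.3449 -0.3412 -0.3277]
scene 0.05 124 x 0.501 0.63 y [-0.3496 -0.3459 -0.3426]
scene 0.07 130 x 0.5 0.63 y [-0.3535 -0.3508 -0.3472]
scene 0.09 127 x 0.502 0.629 y [-0.358  -0.3546 -0.3512]
scene 0.11 139 x 0.501 0.63 y [-0.3625 -0.3589 -0.3552]
scene 0.13 143 x 0.501 0.629 y [-0.3666 -0.3633 -0.3593]
scene 0.15 155 x 0.5 0.629 y [-0.3716 -0.3677 -0.3643]
scene 0.17 142 x 0.502 0.629 y [-0.3756 -0.371  -0.3645]
```

```bash
python3 -m inch '[[[0,0.28,0,1,0,0],[0,0.28,0,1,0,0],[0,0,0,0,0,0],[0,0,0,0,0,0]]]' >/dev/null; python3 st.py; python3 -m inch '[[[0,0.28,0,1,0,0],[0,0,0,0,0,0],[0,0,0,0,0,0]]]' >/dev/null; python3 st.py; python3 g.py 10 && python3 -m inch '[[[0,0.2,0,0.7,0,0],[0,0,0,0,0,0],[0,0,0,0,0,0]]]' >/dev/null; python3 st.py
cat > bd.py <<'E'
from h import *
o=np.array([.5667,-.356]);a=np.radians(1.8);S=np.array([[np.cos(a),-np.sin(a)],[np.sin(a),np.cos(a)]])
im,d,Q=cloud('scene'); Q=Q.copy(); Q[...,:2]=(Q[...,:2]-o)@S
m=(Q[...,2]>.045)&(Q[...,2]<.155)&(abs(Q[...,0])<.075)&(abs(Q[...,1]+.01)<.06)
p=Q[m]
for _ in range(3):
    k=np.polyfit(p[:,2],p[:,1],1); p=p[abs(np.polyval(k,p[:,2])-p[:,1])<.004]
th=np.arctan(-k[0]); print('lean',np.degrees(th).round(2),'front y at z=.013',(np.polyval(k,.0135)*1000).round(1),'back y at .105 (wall -20)',((np.polyval(k,.105)-.012/np.cos(th))*1000).round(1))
m=(Q[...,2]>.12)&(Q[...,2]<.18)&(abs(Q[...,1]+.03)<.05)&(abs(Q[...,0])<.12); print('x ext',(np.percentile(Q[m][:,0],[.5,99.5])*1000).round(1))
E
python3 bd.py
```

```text
t 38.57 TCP [  0.5 -25.  166.6] foot [ 1.3 18.  12.5] tilt 15.56 yaw -0.21 roll 0.26
front corner y 23.7 back corner y,z [12.2 10.9] F [-0.5 -7.3  8.6] g 0.0104
t 38.82 TCP [  0.5 -27.6 166. ] foot [ 1.3 18.  12.6] tilt 16.55 yaw -0.21 roll 0.26
front corner y 23.7 back corner y,z [12.2 10.9] F [-0.7 -7.5  9.1] g 0.0108
t 39.07 TCP [  0.5 -29.5 165.5] foot [ 1.4 17.9 12.7] tilt 17.23 yaw -0.21 roll 0.27
front corner y 23.6 back corner y,z [12.2 10.9] F [ 0.2 -7.3  9.1] g 0.0109
lean 16.05 front y at z=.013 19.1 back y at .105 (wall -20) -19.7
x ext [-80.1  79.1]
```

```bash
python3 -m inch '[[[0,0,0,0,0,0],[0,0,0,0,0,0],[0,0,0,0,0,0],[0,0,0,0,0,0],[0,0,0,0,0,0]]]' 3.5; python3 st.py; python3 bd.py; python3 -m inch '[[[0,0,-1,0,0,0],[0,0,-2,0,0,0],[0,0,-3,0,0,0],[0,0,-3,0,0,0],[0,0,-3,0,0,0],[0,0,0,0,0,0],[0,0,0,0,0,0]]]'; python3 bd.py
```

```text
time_s: 39.53
ee_pos: [0.5675, -0.3816, 0.1621]
tool_rot: [-2.831, -0.043, 0.008]
wrist_force: [-0.5, -0.8, -0.8]
finger_gap: 0.0347
grip_force: 0.0
t 39.53 TCP [ -0.  -25.6 162.1] foot [-0.1 23.2  9.7] tilt 17.76 yaw -0.07 roll -0.04
front corner y 28.9 back corner y,z [17.5  7.9] F [-0.5 -0.8 -0.8] g 0.0347
lean 16.7 front y at z=.013 19.1 back y at .105 (wall -20) -20.9
x ext [-80.2  79.2]
time_s: 40.17
ee_pos: [0.5688, -0.4197, 0.2793]
tool_rot: [-2.836, -0.042, 0.002]
wrist_force: [0.6, 0.3, -1.1]
finger_gap: 0.0348
grip_force: 0.0
lean 16.69 front y at z=.013 19.0 back y at .105 (wall -20) -20.9
x ext [-80.1  79.3]
```

```bash
python3 -m inch '[[[0,0,-3,0,0,0],[-1.5,-2.5,-0.5,0,0,0],[-1.5,-2.5,-0.5,0,0,0],[-1.5,-2.5,-0.5,0,0,0],[-1.5,-2.5,-0.5,0,0,0],[-1.5,-2.5,-0.5,0,0,0],[0,0,0,0,0,0],[0,0,0,0,0,0],[0,0,0,0,0,0],[0,0,0,0,0,0],[0,0,0,0,0,0],[0,0,0,0,0,0]]]'; python3 bd.py
for b in .013,.023 .066,.078 .084,.096 .102,.114; do python3 look.py scene,side $b b|cut -c1-75; done; ls -t pics|head -2; cd pics; cp $(ls -t side_*|head -1) fin.png; cp $(ls -t scene_*|head -1) fins.png
```

```text
time_s: 41.22
ee_pos: [0.4907, -0.319, 0.366]
tool_rot: [-2.831, -0.041, 0.008]
wrist_force: [0.4, -0.2, -0.0]
finger_gap: 0.0355
grip_force: 0.0
lean 16.67 front y at z=.013 19.1 back y at .105 (wall -20) -20.9
x ext [-80.1  79.5]
xyz [0.246 0.269 0.018] n 390 rect ((244, 269), (65, 64), 80.4) col [141.  
xyz [ 0.649 -0.047  0.072] n 173 rect ((640, -55), (45, 67), 59.9) col [107
xyz [ 0.611 -0.086  0.073] n 191 rect ((616, -76), (32, 62), 35.0) col [96.
xyz [ 0.642 -0.053  0.09 ] n 142 rect ((637, -60), (36, 51), 67.3) col [106
xyz [ 0.621 -0.08   0.09 ] n 195 rect ((627, -73), (39, 51), 50.4) col [96.
xyz [ 0.635 -0.066  0.108] n 154 rect ((634, -68), (36, 34), 50.3) col [120
xyz [ 0.631 -0.08   0.108] n 60 rect ((632, -81), (25, 12), 6.4) col [142. 
xyz [ 0.482 -0.386  0.106] n 261 rect ((489, -385), (63, 15), 2.7) col [73.
side_41.6.png
scene_41.6.png
```

View pics/fin.png

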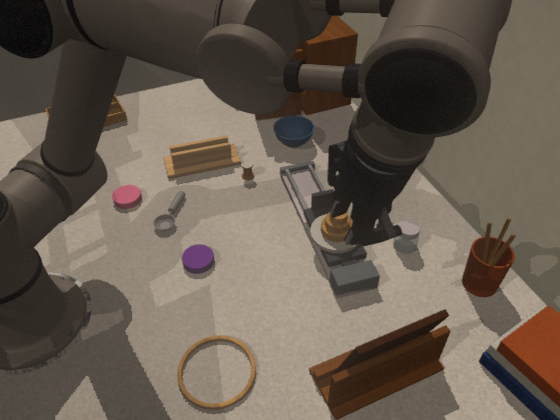

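View pics/fins.png

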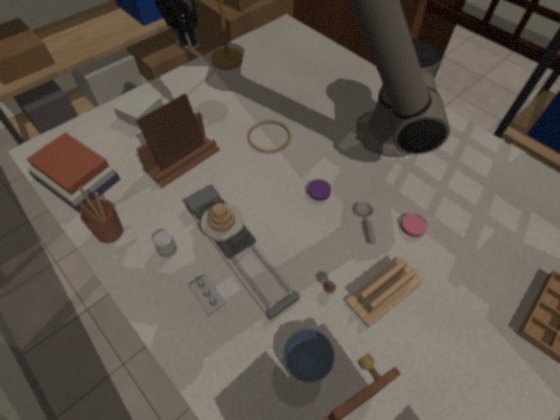

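The board leans on the stand at (175,130) in the scene view. The three-disc tower is centred on the plate at (222,215), the sled is home, and no beech disc is left on the table. The bystanders have not moved, so I'm handing in.

```bash
python3 -c "
from rig import r
print(r.sign_off())"
```

```text
the job is handed in; nothing more can be done
None
```

The job is handed in: the sled is home against its stop, the three beech discs that were there (68, 52 and 36 mm) stand centred on the plate, the board leans on the stand at about 16.7°, and the other things were left in place; no verdict came back.

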